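# Fit the filler plate that stops the tube block rattling

## Task

The tube block in the front bay of the shaker is loose and would rattle: fill the gap at its right-hand end with the filler plate that slides in snugly, that is, the thickest of the three that goes in (try them if you cannot tell). Push it straight down until its foot is fully home on the deck, standing upright and about midway across the bay, and let go. The other two plates must be in the slanted rack at the end, so put back any that does not fit, and do not disturb the vial, the timer or the marker pen.

Things in the scene. Friction and masses are not known exactly. Their poses are not given: they have to be found in the camera images.
- shaker: Flat white shaker, fixed, 232 (x) x 150 (y) mm, deck 30 mm above the worktop. Its part nearest the robot is a grey-walled bay, inside 110 mm (y) x 62 mm (x); end walls (+y, -y) 45 mm high, long walls 30 mm. Behind it (+x) two unused blocks are parked. Origin: on the worktop under the middle of the bay; x away from the robot, y along the bay to the left (frame of the directions below).
- bay_start (a point): Point on the deck at the foot of the bay's left (+y) end wall, middle of its width, x = 0 and y = +55 mm in the shaker's frame. The block in use has its origin here.
- gap_end (a point): Point on the deck at the foot of the inner face of the bay's right (-y) end wall, middle of its width; axes as the shaker's. The gap to fill runs from here in +y to the end face of the block in the bay; its floor is at this point's height; open from above, 45 mm deep, 62 mm long (x).
- rack: Grey plastic rack, fixed, 164 mm long (y), with three slots side by side at y = -60, 0, +60 mm, slanted 25.2 degrees (0.44 rad) from vertical, tops towards the robot (-x of the rack); plates in them lean up to 4 degrees more, by play. Slots 34 mm deep along the slant, 46 x 20 mm (y), mouths chamfered 4 mm. Origin on the worktop under the middle; x away from the robot, y along the row.
- rack_mid (a point): Middle of the floor of the middle slot of the rack (10 mm behind the rack's origin, 18.5 mm above the worktop); axes as the rack's. The other slot floors are 60 mm to either side along y.
- block_long: Aluminium tube block with 8 bores, fixed, 58 mm wide (x), 96.5 mm long (y), 45 mm high; standing on the deck. Origin under the middle of its left (+y) end face, the block extends to -y. If this block is the one in the bay, the gap left beside it is 13.5 mm wide.
- plate_thin: Plain steel filler plate, 12 mm thick (its y), 44 mm wide (its x), 95 mm tall (its z), loose, about 120 g; foot edges rounded 2.5 mm, dark grooves across both faces near the top. Origin at the centre of its foot, z towards its top. In the rack, 61 mm of it stand out of the slot along the slant. It starts in any of the three slots.
- block_mid: Aluminium tube block with 8 bores, fixed, 58 mm wide (x), 93.5 mm long (y), 45 mm high; standing on the deck. Origin under the middle of its left (+y) end face, the block extends to -y. If this block is the one in the bay, the gap left beside it is 16.5 mm wide.
- plate_medium: Plain steel filler plate, 15 mm thick (its y), 44 mm wide (its x), 95 mm tall (its z), loose, about 150 g; foot edges rounded 2.5 mm, dark grooves across both faces near the top. Origin at the centre of its foot, z towards its top. In the rack, 61 mm of it stand out of the slot along the slant. It starts in any of the three slots.
- block_short: Aluminium tube block with 8 bores, fixed, 58 mm wide (x), 90.5 mm long (y), 45 mm high; standing on the deck. Origin under the middle of its left (+y) end face, the block extends to -y. If this block is the one in the bay, the gap left beside it is 19.5 mm wide.
- plate_thick: Plain steel filler plate, 18 mm thick (its y), 44 mm wide (its x), 95 mm tall (its z), loose, about 180 g; foot edges rounded 2.5 mm, dark grooves across both faces near the top. Origin at the centre of its foot, z towards its top. In the rack, 61 mm of it stand out of the slot along the slant. It starts in any of the three slots.
- vial: Bystander: dark glass vial with white cap, 33 mm across, 73 mm tall, standing loose behind the rack; origin at its underside.
- timer: Bystander: white bench timer, 62x66x18 mm, lying loose at the front of the worktop; origin at its underside.
- pen: Bystander: white marker pen with dark cap, 15x128x17 mm, lying loose at the front right; origin at its underside, its length along its y.
Not all that is in view belongs to the job. Leave any turquoise look-alike of the plate_thick alone.

How it is judged (in metres and radians):
At the end, for the whole second after the job is handed in: The plate matching the block in the bay stands in the gap: foot within 4 mm of the deck, 12 mm of midway across, upright to 0.07 rad, square to 0.1 rad, at rest. The other two are in the rack: foot within 72 mm of the middle slot floor, leaning 0.33 to 0.62 rad (((horizontal distance between block_long and bay_start below 0.01 m and z of plate_thin in the frame of gap_end between -0.004 and 0.004 m and x of plate_thin in the frame of gap_end between -0.012 and 0.012 m and y of plate_thin in the frame of gap_end between 0.004 and 0.0095 m and angle between plate_thin's own z axis and vertical below 0.07 rad and angle between the y axis of plate_thin and the y axis of gap_end, either way round below 0.1 rad and linear speed of each of plate_thin, plate_medium, plate_thick below 0.02 m/s and distance between each of plate_medium, plate_thick and rack_mid below 0.072 m and angle between plate_medium's own z axis and vertical between 0.33 and 0.62 rad and angle between plate_thick's own z axis and vertical between 0.33 and 0.62 rad) or (horizontal distance between block_mid and bay_start below 0.01 m and z of plate_medium in the frame of gap_end between -0.004 and 0.004 m and x of plate_medium in the frame of gap_end between -0.012 and 0.012 m and y of plate_medium in the frame of gap_end between 0.0055 and 0.011 m and angle between plate_medium's own z axis and vertical below 0.07 rad and angle between the y axis of plate_medium and the y axis of gap_end, either way round below 0.1 rad and linear speed of each of plate_medium, plate_thin, plate_thick below 0.02 m/s and distance between each of plate_thin, plate_thick and rack_mid below 0.072 m and angle between plate_thin's own z axis and vertical between 0.33 and 0.62 rad and angle between plate_thick's own z axis and vertical between 0.33 and 0.62 rad) or (horizontal distance between block_short and bay_start below 0.01 m and z of plate_thick in the frame of gap_end between -0.004 and 0.004 m and x of plate_thick in the frame of gap_end between -0.012 and 0.012 m and y of plate_thick in the frame of gap_end between 0.007 and 0.0125 m and angle between plate_thick's own z axis and vertical below 0.07 rad and angle between the y axis of plate_thick and the y axis of gap_end, either way round below 0.1 rad and linear speed of each of plate_thick, plate_thin, plate_medium below 0.02 m/s and distance between each of plate_thin, plate_medium and rack_mid below 0.072 m and angle between plate_thin's own z axis and vertical between 0.33 and 0.62 rad and angle between plate_medium's own z axis and vertical between 0.33 and 0.62 rad))); the robot touches nothing.
It fails at once if the vial, the timer or the marker pen is moved by more than 25 mm (distance of any of vial, timer, pen from where it was at the start of the episode above 0.025 m).
It also fails if it takes over 64 s, if anything falls off the work surface, if the arm or the gripper's body presses on something with over 40 N, if the wrist force passes 120 N, or if a joint passes its speed limit or range.

## Robot

A 6-joint arm with a two-finger parallel gripper is mounted at the origin on a cart in front of the work surface, level with it; the furniture and walls round the work are solid. World frame = base frame: x ahead of the robot, y to its left, z up, the work surface at z = 0. Lengths are in mm, angles in degrees, forces in N, time in s.
With the tool pointing down it reaches from about 300 to 850 mm from the base axis. Payload 4.2 kg.
Tool frame: the origin (TCP) lies at the very end of the fingers, on their centre line; the grasp point (between the pads) lies 19 mm behind it (env.grip_depth is the distance from the TCP to the grasp point, in mm); y points along the fingers, z is the direction in which the jaws open and shut, and the axes are right-handed (so a half turn about y gives the same grasp; the last joint's range is limited). The gripper opens to 91 mm and grips with 3 to 60 N. Pads are 32 mm wide; open, the fingers measure 118 mm over their backs; the gripper's body (76 mm by 178 mm) begins 60 mm behind the grasp point.
Start: joints at [71.276, 18.312, 89.639, -0, 72.044, -1.146], TCP at [173.658, 548.166, 213.976] pointing down, gripper open.
Joint ranges: [-177.97, 177.97], [-48.28, 115.42], [12.27, 149.76], [-77.06, 257.06], [2.81, 150.46], [-146.56, 146.56]. Speed limits (degrees/s): [147.25, 147.25, 180, 180, 180, 180].

## Interface

Orientations are given as [roll, pitch, yaw] about the fixed x, y, z axes, in that order (R = Rz(yaw) Ry(pitch) Rx(roll)).
In Python, from workcell import state, imaging, job, env gives the robot as it stands.
- The arm moves only by the shell command python3 -m pendant 'ROWS' [FORCE]. ROWS is JSON, a list of rows, each an object with "delta_pos": the shift along the tool's x, y, z in cm, a list of three; "twist": the turn, a rotation vector about the tool's x, y, z in degrees, a list of three; "grip": the opening in per cent of the stroke, from 0 (shut) to 100 (fully open). In form: [{"delta_pos": [tx, ty, tz], "twist": [wx, wy, wz], "grip": grip}, ...]. A call has exactly 5 rows; each row is the pose to reach, as a shift and turn from the pose commanded when the call began, along the tool's axes at that moment; what a row does not reach only later rows make up. A row lasts 1/10 s, in which the tool goes at most 50 mm and 8.59 degrees, less where a joint would pass 70% of its speed; a pose out of reach is approached as far as the arm can. A call with a gripper value outside its range is refused whole. The fingers move at their own pace and stop on an object; FORCE is the grip in N (left out, the last holds). Time passes only in rows, so rows that repeat a pose let the fingers close, or fill a call up. It gives the time, the measured TCP pose, the force and the opening at its end, in the units of the state.
- state(): the state, without advancing time (a new reading comes with each control period).
- imaging.grab_frame(name): name is "side" or "top" or "wrist"; returns (picture, depth): 384x512x3 uint8, red, green, blue; 384x512 float32, mm along the optical axis (not along the pixel's ray), 0 where there is no reading.
- imaging.camera_info(name): a dict with "fx", "fy", "cx", "cy" (pixels), "k1" (the pictures are not rectified: a ray, as slopes to the right and down, at radius r is drawn at 1 + k1 r^2 times it, then the intrinsics apply), "R" (3x3) and "t" (3): a world point X has camera coordinates R X + t. Camera axes: x right, y down, z forward; pixel columns grow to the right and rows downward; lengths in mm; the calibration is good to about 2 mm. A picture is of the moment at which its call begins: read the wrist's pose just before it. camera_info takes no time and is no camera call; for the wrist camera it gives the pose at the moment of the call.
- job.job_done(): hands the job in, once; it reports no verdict.
The state is a dict: "time_s": time; "qpos": joint angles; "qvel": joint speeds; "effort": joint torques, N m; "ee_pos": TCP position; "ee_rot": TCP orientation; "force": force on the tool from outside, world axes, zero at the start; "torque": the same for the moment, N m; "gripper_width": finger opening in mm.
Only numpy, scipy, OpenCV 4.12 (cv2) and the standard library are available. Lean on these libraries where they do the work, as an engineer would, in place of code of your own. Each camera call takes 0.05 s, during which the arm holds its last target.

## Working session

There is one attempt and no reset: what is moved stays moved. The work goes in short steps, Python scripts to look and compute and a shell command to move; the robot and the scene stay as the last step left them, time stands still between calls to the robot, and variables do not carry over. Pictures are saved under pics/ and viewed, and the job is handed in when it is done.

```bash
ls; mkdir -p pics; python3 - <<'E'
from workcell import state, imaging, job, env
import cv2
print(state())
for n in ["top","side","wrist"]:
    p,d=imaging.grab_frame(n)
    c=imaging.camera_info(n)
    import numpy as np
    np.savez(f"pics/{n}0.npz",p=p,d=d,**{k:np.array(v) for k,v in c.items()})
    cv2.imwrite(f"pics/{n}0.png",p[:,:,::-1])
    print(n,c)
E
```

```text
pics
{'time_s': 0.0, 'qpos': array([ 7.12753097e+01,  1.83505377e+01,  8.97058694e+01,  5.90506230e-04,
        7.20441260e+01, -1.14754597e+00]), 'qvel': array([ 0.04115937, -0.04813666, -0.0390141 ,  0.01227796,  0.0295158 ,
        0.0318464 ]), 'effort': array([ 1.16214629e-03, -4.12462056e+01, -2.31983739e+01,  7.27124722e-02,
        4.60103306e-02, -1.41162245e-04]), 'ee_pos': array([173.49367439, 547.67202261, 213.1349824 ]), 'ee_rot': array([-9.01005018e+01,  2.57470093e-03, -1.75773292e+01]), 'force': array([-0.18595522, -0.35829248, -0.3949826 ]), 'torque': array([ 0.03513866,  0.04935009, -0.03429872]), 'gripper_width': 90.75030991447153}
top {'fx': 381.18773308958583, 'fy': 381.18773308958583, 'cx': 259.1919088406957, 'cy': 182.28190587744075, 'k1': -0.11727746955890564, 'R': array([[-1.36986376e-02, -9.99898424e-01, -3.93563104e-03],
       [-9.76865577e-01,  1.42229602e-02, -2.13380768e-01],
       [ 2.13415070e-01,  9.21556669e-04, -9.76961186e-01]]), 't': array([ -35.43349371,  559.11910539, 1201.64104299])}
side {'fx': 427.5844097310432, 'fy': 427.5844097310432, 'cx': 258.9032469753418, 'cy': 191.2093912544414, 'k1': -0.15540717220592168, 'R': array([[ 0.84194976, -0.53913736,  0.02124861],
       [-0.35332676, -0.58068397, -0.73346188],
       [ 0.40777543,  0.61003036, -0.67939838]]), 't': array([-472.43881233,  195.94024469, 1263.00201284])}
wrist {'fx': 265.64615688931787, 'fy': 265.64615688931787, 'cx': 254.92826519397332, 'cy': 193.94881609134805, 'k1': -0.02558456467129124, 'R': array([[ 0.30282661,  0.95304469, -0.00136684],
       [ 0.91962469, -0.29183045,  0.26291713],
       [ 0.25017289, -0.08087528, -0.96481745]]), 't': array([-573.84180101,  -28.69139919,  391.01871003])}
```

View pics/top0.png

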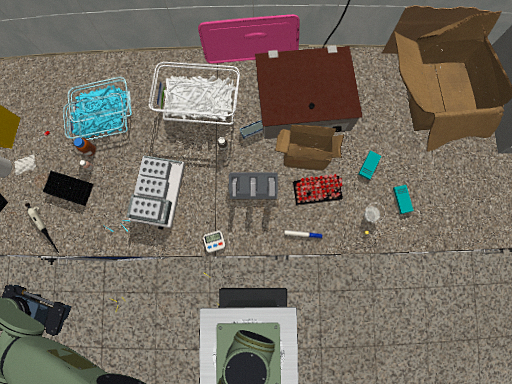

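View pics/side0.png

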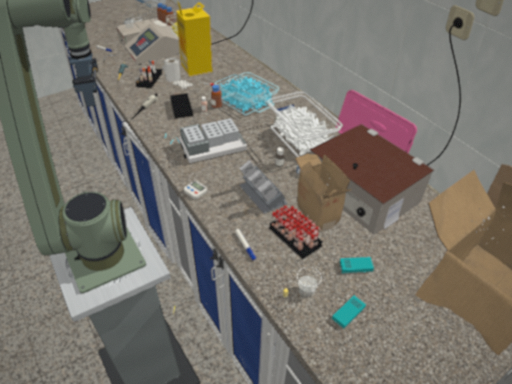

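View pics/wrist0.png

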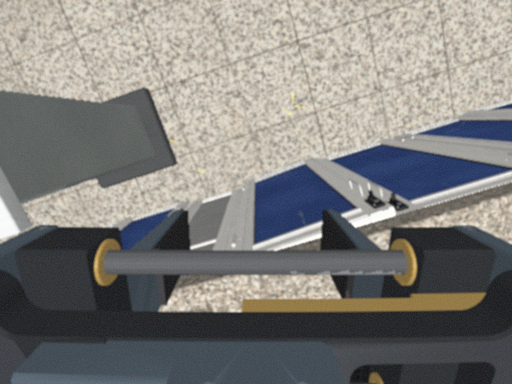

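Top view: shaker ≈(157,190), rack with three plates ≈(253,188), timer (214,241), pen (303,235), vial ≈(222,143). The turquoise decoys are at (370,165) and (403,199). Next I'll enlarge the shaker and rack.

```bash
cat > h.py <<'E'
import numpy as np, cv2
from workcell import state, imaging, job, env
from scipy.spatial.transform import Rotation as Rn
def load(f):
    z=np.load(f); return {k:z[k] for k in z.files}
def grab(n,tag):
    c=imaging.camera_info(n); p,d=imaging.grab_frame(n)
    np.savez(f"pics/{tag}.npz",p=p,d=d,**{k:np.array(v) for k,v in c.items()})
    return dict(p=p,d=d,**{k:np.array(v) for k,v in c.items()})
def ray(f,u,v):
    K=np.array([[f['fx'],0,f['cx']],[0,f['fy'],f['cy']],[0,0,1.]])
    q=cv2.undistortPoints(np.array([[[u,v]]],float),K,np.array([f['k1'],0,0,0,0.]))[0,0] 
    return np.array([q[0],q[1],1.])
def atz(f,u,v,z):
    r=f['R'].T@ray(f,u,v); o=-f['R'].T@f['t']
    return o+r*(z-o[2])/r[2]
def pt(f,u,v):
    d=f['d'][int(round(v)),int(round(u))]
    return f['R'].T@(ray(f,u,v)*d-f['t'])
def proj(f,X):
    K=np.array([[f['fx'],0,f['cx']],[0,f['fy'],f['cy']],[0,0,1.]])
    rv=cv2.Rodrigues(np.array(f['R'],float))[0]
    return cv2.projectPoints(np.array(X,float).reshape(-1,1,3),rv,np.array(f['t'],float),K,np.array([f['k1'],0,0,0,0.]))[0][:,0]
def cloud(f):
    H,W=f['d'].shape; u,v=np.meshgrid(np.arange(W),np.arange(H))
    K=np.array([[f['fx'],0,f['cx']],[0,f['fy'],f['cy']],[0,0,1.]])
    q=cv2.undistortPoints(np.stack([u,v],-1).reshape(-1,1,2).astype(float),K,np.array([f['k1'],0,0,0,0.]))[:,0]
    d=f['d'].reshape(-1,1)
    P=(np.c_[q,np.ones(len(q))]*d-f['t'])@f['R']
    return P.reshape(H,W,3)
def crop(f,x0,y0,x1,y1,s,name):
    im=cv2.resize(f['p'][y0:y1,x0:x1,::-1],None,fx=s,fy=s,interpolation=cv2.INTER_CUBIC)
    cv2.imwrite(f"pics/{name}.png",im)
E
python3 - <<'E'
from h import *
f=load('pics/top0.npz'); 
crop(f,120,145,200,240,6,'c1'); crop(f,215,160,290,240,7,'c2')
for u,v in [(157,190),(175,165),(253,188),(214,241),(303,235),(222,140),(240,220),(200,200),(280,178),(230,178)]: print((u,v),pt(f,u,v).round(1))
f=load('pics/side0.npz'); crop(f,170,110,300,220,6,'c3')
E
```

```text
(157, 190) [534.8 293.7  72.5]
(175, 165) [629.5 245.5  33.3]
(253, 188) [530.1 -23.5 107. ]
(214, 241) [370.2 110.2  14.8]
(303, 235) [ 385.9 -187.    16.6]
(222, 140) [701.8  79.5  77.4]
(240, 220) [441.4  23.9  -1. ]
(200, 200) [511.4 161.1   4.2]
(280, 178) [ 586.1 -116.    -0.7]
(230, 178) [574.5  53.4  60.4]
```

View pics/c1.png

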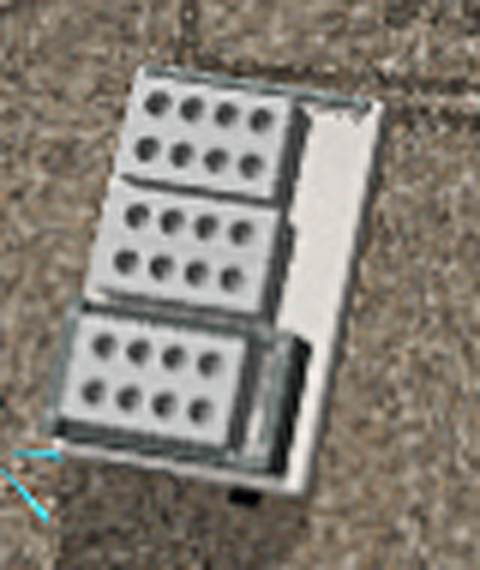

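View pics/c2.png

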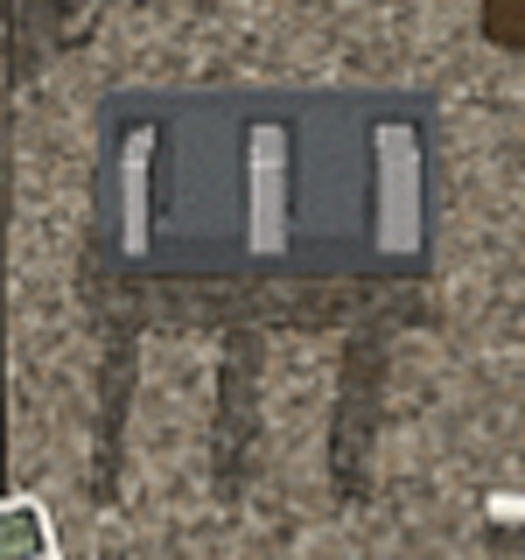

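View pics/c3.png

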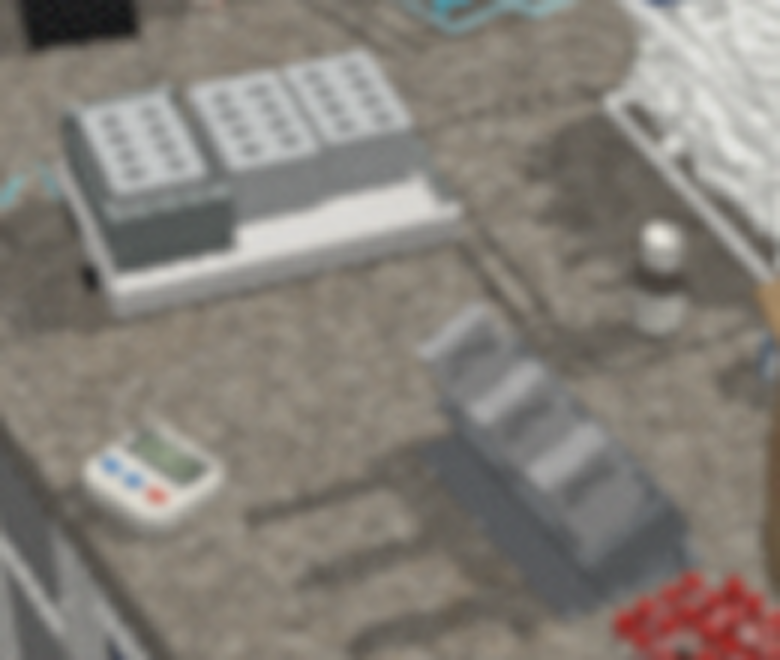

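```bash
python3 - <<'E'
from h import *
f=load('pics/top0.npz')
for n,(a,b),z in [('blk TL',(85,318),75),('blk TR',(245,335),75),('blk BR',(230,447),75),('blk BL',(62,420),75),('wall top far',(290,340),75),('wall top near',(265,465),75),('base FR',(300,495),30),('base FL',(60,445),30),('base BR',(380,103),30),('base BL',(140,68),30)]:
    print(n,atz(f,120+a/6,145+b/6,z).round(1))
for n,(a,b),z in [('rackTL',(100,92),55),('rackTR',(435,92),55),('BL',(105,270),35),('BR',(435,270),35)]: print(n,pt(f,215+a/7,160+b/7).round(1))
for n,(a,b) in [('L',(133,185)),('M',(267,190)),('R',(400,190)),('Lf',(135,240)),('Mf',(267,240)),('Rf',(400,240))]: print(n,pt(f,215+a/7,160+b/7).round(1))
w=load('pics/wrist0.npz'); s=Rn.from_euler('xyz',[-90.1,0,-17.577],degrees=True).as_matrix()
print('cam in tool',s.T@(-w['R'].T@w['t']-np.array([173.49,547.67,213.13])), (s.T@w['R'].T).round(3))
E
```

```text
blk TL [508.4 368.5  75. ]
blk TR [498.  278.8  75. ]
blk BR [436.8 284.7  75. ]
blk BL [452.2 378.5  75. ]
wall top far [495.  253.8  75. ]
wall top near [426.9 265.2  75. ]
base FR [415.1 256.3  30. ]
base FL [444.1 394.5  30. ]
base BR [640.1 217.5  30. ]
base BL [663.7 359.6  30. ]
rackTL [606.2  60.9  -1. ]
rackTR [ 596.2 -105.    29.8]
BL [5.157e+02 5.800e+01 2.000e-01]
BR [ 513.  -104.1    2.8]
L [534.9  36.6 112.3]
M [532.6 -24.  107.9]
R [532.2 -84.3 105.7]
Lf [512.9  36.9  94.5]
Mf [511.3 -23.6  98.5]
Rf [510.2 -84.   99.9]
cam in tool [ -74.61837829 -170.89042481   -0.35720681] [[ 0.001  0.965  0.263]
 [-0.    -0.263  0.965]
 [ 1.    -0.001  0.   ]]
```

```bash
cat >> h.py <<'E'
def go(pos,rpy,s=None):
    s=s or state()
    R0=Rn.from_euler('xyz',s['ee_rot'],degrees=True); R1=Rn.from_euler('xyz',rpy,degrees=True)
    d=R0.inv().apply(np.array(pos)-s['ee_pos'])/10
    w=(R0.inv()*R1).as_rotvec(degrees=True)
    print('t',round(s['time_s'],2),'pos',s['ee_pos'].round(1),'rpy',s['ee_rot'].round(2),'F',s['force'].round(1),'w',round(s['gripper_width'],1))
    print('delta cm',d.round(2),'twist',w.round(2),'rows min',max(np.linalg.norm(d)/5,np.linalg.norm(w)/8.59).round(1))
E
python3 -c "
from h import *
go([499,262,160],[-90,0,-10])"
```

```text
t 0.15 pos [173.5 547.8 213.3] rpy [-90.08   0.   -17.58] F [-0.6 -0.3 -0.4] w 91.0
delta cm [ 39.66   5.35 -17.41] twist [ 0.08 -7.58 -0.01] rows min 8.7
```

```bash
python3 -m pendant '[{"delta_pos":[2,0.3,-0.9],"twist":[0,0,0],"grip":100},{"delta_pos":[6,0.8,-2.6],"twist":[0,-1,0],"grip":90},{"delta_pos":[10.5,1.4,-4.6],"twist":[0,-2,0],"grip":70},{"delta_pos":[15,2,-6.6],"twist":[0,-3,0],"grip":50},{"delta_pos":[19.5,2.6,-8.5],"twist":[0,-4,0],"grip":45}]' 30
```

```text
time_s: 0.65
ee_pos: [334.8, 406.7, 187.6]
ee_rot: [-90.0, 0.0, -13.5]
force: [0.2, 0.8, 0.1]
gripper_width: 61.7
```

```bash
python3 -c "
from h import *
go([499,262,160],[-90,0,-10])"
```

```text
t 0.65 pos [334.8 406.7 187.6] rpy [-90.01   0.   -13.5 ] F [0.2 0.8 0.1] w 61.7
delta cm [ 19.35   2.76 -10.24] twist [ 0.01 -3.5  -0.  ] rows min 4.4
```

```bash
python3 -m pendant '[{"delta_pos":[4.4,0.6,-2.3],"twist":[0,-1,0],"grip":45},{"delta_pos":[8.8,1.2,-4.7],"twist":[0,-2,0],"grip":45},{"delta_pos":[13.2,1.9,-7],"twist":[0,-3,0],"grip":45},{"delta_pos":[17.4,2.5,-9.2],"twist":[0,-3.5,0],"grip":45},{"delta_pos":[19.35,2.8,-10.2],"twist":[0,-3.5,0],"grip":45}]'
python3 - <<'E'
from h import *
w=grab('wrist','w1'); cv2.imwrite('pics/w1.png',w['p'][:,:,::-1]); s=state(); print(s['ee_pos'],s['ee_rot'])
E
```

```text
time_s: 1.15
ee_pos: [500.3, 260.7, 159.0]
ee_rot: [-90.1, -0.0, -10.2]
force: [-0.7, 1.0, -0.5]
gripper_width: 41.0
[501.74963481 259.56520371 158.67048777] [-9.01284944e+01 -8.11815747e-02 -1.02991707e+01]
```

View pics/w1.png

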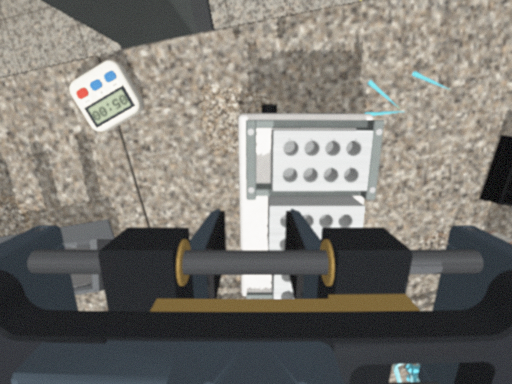

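Wrist view: the bay spans about (247–380, 115–200), and the gap is the pale strip at (256–272, 127–183), right beside the end wall. Next is an enlarged crop and depth.

```bash
python3 - <<'E'
from h import *
f=load('pics/w1.npz'); crop(f,235,105,395,215,5,'w1c')
C=cloud(f)
for v in (145,160):
  for u in range(244,290): print(v,u,C[v,u].round(1),f['p'][v,u])
E
```

```text
145 244 [449.3 257.   29.8] [251 250 248]
145 245 [446.2 260.4  73.5] [233 231 228]
145 246 [446.3 261.3  74.4] [181 185 180]
145 247 [446.4 262.3  75.2] [158 164 161]
145 248 [446.6 263.2  75.1] [160 166 163]
145 249 [446.8 264.2  75. ] [164 170 167]
145 250 [446.9 265.1  75.9] [162 169 165]
145 251 [447.1 266.   75.4] [161 167 166]
145 252 [447.3 267.   75.3] [160 169 167]
145 253 [447.5 267.9  74.8] [160 168 164]
145 254 [447.6 268.8  75.3] [154 160 157]
145 255 [447.9 269.7  73.2] [167 169 168]
145 256 [451.7 270.1  30.4] [213 211 204]
145 257 [451.9 271.2  29.9] [245 243 240]
145 258 [452.2 272.3  29.2] [251 250 248]
145 259 [452.3 273.4  30.2] [251 250 249]
145 260 [452.5 274.5  30.3] [251 250 249]
145 261 [452.7 275.6  30. ] [251 250 248]
145 262 [453.  276.7  29. ] [250 249 248]
145 263 [453.1 277.8  30.4] [251 250 248]
145 264 [453.3 278.9  30.4] [250 249 248]
145 265 [453.5 280.   29.3] [250 250 248]
145 266 [453.6 281.1  30.5] [251 250 249]
145 267 [453.9 282.2  29.8] [251 250 249]
145 268 [454.1 283.3  29.6] [252 251 250]
145 269 [454.2 284.4  30.9] [251 251 249]
145 270 
[... 2063 characters left out ...]
  284.3  74.4] [209 210 209]
160 274 [465.  285.2  75.5] [234 235 235]
160 275 [465.4 286.2  73.9] [238 239 239]
160 276 [465.4 287.1  74.7] [238 239 238]
160 277 [465.6 288.   74.9] [236 237 235]
160 278 [465.7 288.9  75.5] [235 238 236]
160 279 [465.9 289.9  74.9] [236 237 237]
160 280 [466.1 290.9  74.9] [236 237 236]
160 281 [466.3 291.8  74.8] [235 237 236]
160 282 [466.5 292.8  74.8] [236 238 237]
160 283 [466.5 293.6  75.9] [235 237 236]
160 284 [466.9 294.7  73.9] [235 236 235]
160 285 [467.  295.6  74.9] [234 234 235]
160 286 [467.1 296.5  74.9] [235 237 235]
160 287 [467.3 297.5  75.2] [237 238 236]
160 288 [467.6 298.5  74.2] [237 238 238]
160 289 [467.6 299.3  75.3] [237 238 238]
```

View pics/w1c.png

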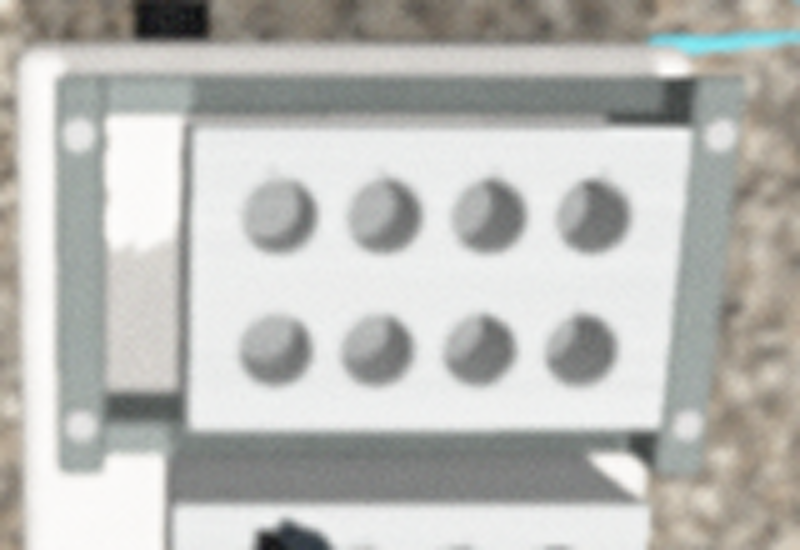

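Gap ≈ 17 mm at the top and ≈ 16.3 mm at the floor. The gap/block length ratio is 0.175, against 0.140, 0.176 and 0.215 for the three blocks, so this is block_mid and the plate is plate_medium. The arm was still settling in that frame, so I'll take another and fit the pose.

```bash
cat > fitgap.py <<'E'
from h import *
def edges(f,rows,ulo=235,uhi=300):
    g=cv2.GaussianBlur(f['p'],(3,3),0).astype(float).mean(2)
    C=cloud(f); A=[];B=[]
    for v in rows:
        z=C[v,ulo:uhi,2]
        fl=np.where((z>22)&(z<38))[0]; tp=np.where((z>71)&(z<80))[0]
        # first wall run -> last tp before the floor run between
        runs=np.split(tp,np.where(np.diff(tp)>6)[0]+1)
        runs=[r for r in runs if len(r)>3]
        if len(runs)<2: continue
        A.append((ulo+runs[0][-1]+.5,v,z.size)); B.append((ulo+runs[1][0]-.5,v,0))
    return A,B
if __name__=='__main__':
    import sys
    tag=sys.argv[1]; s=state()
    f=grab('wrist',tag); print(s['ee_pos'].round(2),s['ee_rot'].round(2))
    A,B=edges(f,range(130,184))
    PA=np.array([atz(f,a[0],a[1],75) for a in A]);PB=np.array([atz(f,a[0],a[1],75) for a in B])
    la=np.polyfit(PA[:,0],PA[:,1],1);lb=np.polyfit(PB[:,0],PB[:,1],1)
    print(len(A),'yaw',np.degrees(np.arctan([la[0],lb[0]])),'resid',np.std(PA[:,1]-np.polyval(la,PA[:,0])))
    x=PA[:,0].mean(); y=np.degrees(np.arctan((la[0]+lb[0])/2))
    print('x',x,'wall y',np.polyval(la,x),'block y',np.polyval(lb,x),'gap',(np.polyval(lb,x)-np.polyval(la,x))*np.cos(np.radians(y)))
E
python3 fitgap.py w2
python3 - <<'E'
from h import *
f=load('pics/w2.npz')
crop(f,235,105,395,215,5,'w2c')
E
```

```text
[501.75 259.57 158.67] [-9.013e+01 -8.000e-02 -1.030e+01]
54 yaw [-10.26097544 -10.78263815] resid 0.00012099754757680128
x 460.4607728529071 wall y 268.01715843477035 block y 284.2172205591328 gap 15.927654427239782
```

View pics/w2c.png

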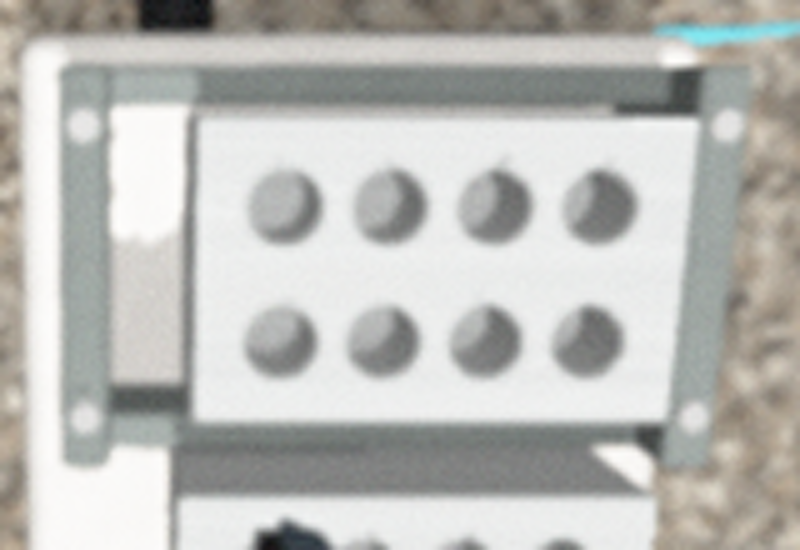

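```bash
python3 - <<'E'
from h import *
f=load('pics/w2.npz'); g=f['p'].astype(float).mean(2)
for a,b in [(128,134),(134,140),(140,146),(156,162),(162,168),(168,174),(174,180)]:
    p=g[a:b].mean(0); p=p[240:290]; v=(a+b-1)/2
    i=np.arange(14,19); # wall->floor rising
    def cross(lo,hi,lev):
        for k in range(lo,hi):
            if p[k]<lev<=p[k+1]: return 240+k+(lev-p[k])/(p[k+1]-p[k])
    # rising
    lw=(p[13]+p[22])/2; e1=cross(12,22,lw)
    lb=(p[28:36].min()+p[38])/2; e2=cross(29,38,lb)
    A=atz(f,e1,v,75);B=atz(f,e2,v,75)
    print(v,e1,e2,A.round(2),B.round(2))
for u,v in [(250,118.6),(250.3,198)]: print(atz(f,u,v,75).round(1))
E
```

```text
130.5 257.56983805668017 274.18495077355834 [436.57 273.36  75.  ] [439.34 288.6   75.  ]
136.5 256.5532139093783 274.0453947368421 [441.8  271.45  75.  ] [444.74 287.59  75.  ]
142.5 256.85478547854785 273.889417989418 [447.31 270.74  75.  ] [450.19 286.55  75.  ]
158.5 257.28851540616245 273.57050645481627 [462.26 268.46  75.  ] [465.05 283.8   75.  ]
164.5 257.2320954907162 273.53088803088804 [467.95 267.38  75.  ] [470.76 282.83  75.  ]
170.5 257.1527377521614 273.4970760233918 [473.7  266.26  75.  ] [476.53 281.85  75.  ]
176.5 257.2354570637119 273.3664343786295 [479.54 265.29  75.  ] [482.36 280.77  75.  ]
[424.8 268.4  75. ]
[499.8 254.6  75. ]
```

```bash
python3 -c "
from h import *
go([482,-23,194],[-90,-25.2,-1.3])"
```

```text
t 1.25 pos [499.8 261.3 158.9] rpy [-9.007e+01  3.000e-02 -1.032e+01] F [-0.8  1.2  0.6] w 41.2
delta cm [  3.34  -3.48 -28.3 ] twist [  2.05  -8.86 -25.19] rows min 5.7
```

```bash
python3 -m pendant '[{"delta_pos":[0.3,-0.5,-2.5],"twist":[0,-1,-2],"grip":45},{"delta_pos":[0.9,-1.2,-7],"twist":[0.5,-3,-8],"grip":45},{"delta_pos":[1.5,-2,-12],"twist":[1,-5,-14],"grip":45},{"delta_pos":[2.1,-2.6,-17],"twist":[1.5,-7,-20],"grip":45},{"delta_pos":[2.7,-3.2,-22],"twist":[2.05,-8.86,-25.2],"grip":45}]'
python3 -c "
from h import *
go([482,-23,194],[-90,-25.2,-1.3])"
```

```text
time_s: 1.75
ee_pos: [484.9, 44.7, 192.2]
ee_rot: [-90.0, -25.5, -0.8]
force: [0.3, -0.0, 0.0]
gripper_width: 41.0
t 1.75 pos [484.9  44.7 192.2] rpy [-89.98 -25.5   -0.8 ] F [ 0.3 -0.   0. ] w 41.0
delta cm [-0.09 -0.25 -6.77] twist [-0.23  0.45  0.3 ] rows min 1.4
```

```bash
python3 -m pendant '[{"delta_pos":[0,-0.1,-3],"twist":[0,0.4,0.3],"grip":45},{"delta_pos":[0,-0.2,-5],"twist":[0,0.4,0.3],"grip":45},{"delta_pos":[0,-0.2,-6.3],"twist":[0,0.4,0.3],"grip":45},{"delta_pos":[0,-0.2,-6.7],"twist":[0,0.4,0.3],"grip":45},{"delta_pos":[0,-0.2,-6.7],"twist":[0,0.4,0.3],"grip":45}]'
python3 - <<'E'
from h import *
w=grab('wrist','w3'); cv2.imwrite('pics/w3.png',w['p'][:,:,::-1]); s=state(); print(s['ee_pos'],s['ee_rot'])
E
```

```text
time_s: 2.25
ee_pos: [483.8, -21.9, 193.4]
ee_rot: [-89.7, -24.9, -1.6]
force: [0.7, 0.5, 0.0]
gripper_width: 41.1
[483.90467659 -21.53355249 193.30613917] [-89.70427459 -24.93674908  -1.5240667 ]
```

View pics/w3.png

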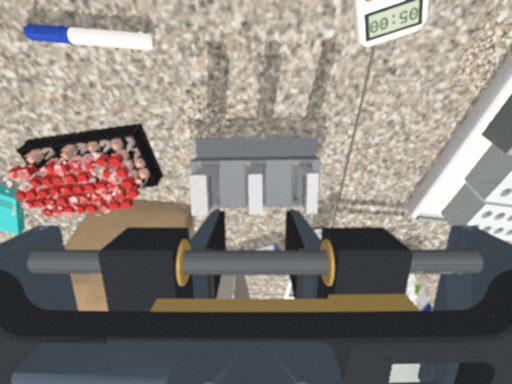

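The rack is at (190–320, 138–210), with plates at (200,193), (256,193) and (312,190). Now I'll measure their thicknesses and tops.

```bash
python3 - <<'E'
from h import *
f=load('pics/w3.npz'); crop(f,180,130,330,225,5,'w3c')
C=cloud(f); s=state()
for v in (172,180,190,196,200,204,208):
    r=[]
    for u in range(185,325):
        pass
    print(v,[ (u,*C[v,u].round(0).astype(int)) for u in (196,200,204,250,253,256,259,262,308,312,316)])
g=f['p'].astype(float).mean(2)
for v in (192,200,205): print(v,g[v,190:212].astype(int),g[v,246:268].astype(int),g[v,302:324].astype(int))
E
```

```text
172 [(196, np.int64(510), np.int64(-86), np.int64(81)), (200, np.int64(510), np.int64(-82), np.int64(81)), (204, np.int64(510), np.int64(-78), np.int64(81)), (250, np.int64(508), np.int64(-28), np.int64(87)), (253, np.int64(508), np.int64(-24), np.int64(87)), (256, np.int64(509), np.int64(-21), np.int64(86)), (259, np.int64(509), np.int64(-18), np.int64(86)), (262, np.int64(555), np.int64(-14), np.int64(21)), (308, np.int64(506), np.int64(33), np.int64(91)), (312, np.int64(506), np.int64(37), np.int64(92)), (316, np.int64(506), np.int64(41), np.int64(92))]
180 [(196, np.int64(509), np.int64(-84), np.int64(97)), (200, np.int64(509), np.int64(-79), np.int64(97)), (204, np.int64(510), np.int64(-76), np.int64(96)), (250, np.int64(512), np.int64(-28), np.int64(96)), (253, np.int64(511), np.int64(-25), np.int64(97)), (256, np.int64(511), np.int64(-21), np.int64(96)), (259, np.int64(512), np.int64(-18), np.int64(96)), (262, np.int64(568), np.int64(-14), np.int64(22)), (308, np.int64(512), np.int64(33), np.int64(97)), (312, np.int64(512), np.int64(37), np.int64(98)), (316, np.int64(513), np.
[... 3021 characters left out ...]
7 226 230 229 231 227 230 221 179 138
 128 137 147 157] [123 115 115 133 164 209 232 235 230 230 230 229 231 234 230 218 189 182
 191 189 184 180]
200 [195 215 224 223 222 223 222 226 225 224 224 226 226 225 227 225 217 179
 135 110 101 102] [127 131 173 213 229 229 229 229 228 227 228 228 228 229 228 221 182 132
 125 130 145 153] [116 114 124 145 175 217 228 230 230 228 231 230 230 229 228 199 166 149
 144 135 133 147]
205 [151 192 224 225 226 224 227 227 226 227 227 225 225 223 226 226 223 188
 147 114 106 114] [149 154 180 215 228 229 228 226 228 228 229 232 231 230 229 226 195 161
 149 153 150 155] [138 120 125 151 191 221 230 230 229 231 229 232 233 232 227 204 172 165
 159 158 141 134]
```

View pics/w3c.png

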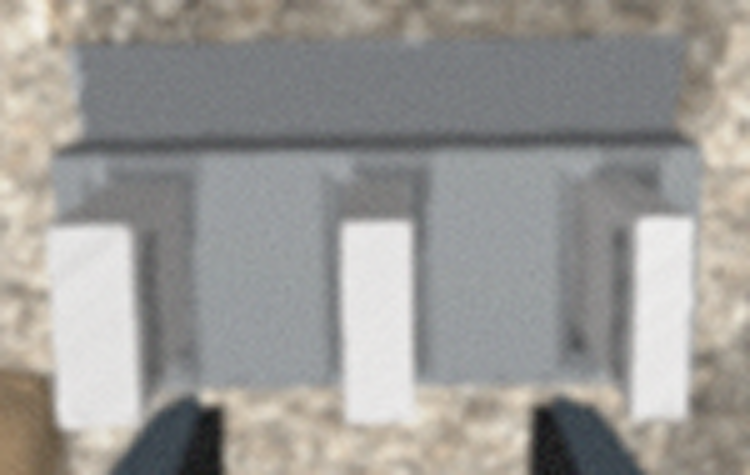

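```bash
python3 - <<'E'
from h import *
f=load('pics/w3.npz'); C=cloud(f)
for u0,u1 in ((193,204),(250,260),(308,316)):
    P=C[178:209,u0:u1].reshape(-1,3); P=P[(P[:,2]>90)&(P[:,2]<120)]
    x,y,z=P.T; A=np.c_[x,y,np.ones(len(x))]; c=np.linalg.lstsq(A,z,rcond=None)[0]
    print('lean',np.degrees(np.arctan(c[0])),'side',np.degrees(np.arctan(c[1])),'rms',np.std(z-A@c), 'z at x=526:',c@[526,y.mean(),1], y.mean())
    um=(u0+u1)//2
    print([(v,*C[v,um].round(1)) for v in range(170,181)])
# edges of middle plate along y
P=C[150:176,250:260]; 
g=f['p'].astype(float).mean(2)
for v in (180,186,192,198,204,208):
    p=g[v-1:v+2].mean(0)
    def cr(lo,hi,up):
        a,b=p[lo:hi].min(),p[lo:hi].max(); L=180
        for k in range(lo,hi):
            if (up and p[k]<L<=p[k+1]) or (not up and p[k]>=L>p[k+1]): return k+(L-p[k])/(p[k+1]-p[k])
    a=cr(244,254,True); b=cr(256,268,False)
    zz=C[v,255,2]
    print(v,a,b,atz(f,a,v,zz).round(2),atz(f,b,v,zz).round(2))
E
```

```text
lean 26.6408486891298 side 0.3976808068752446 rms 0.726946688873695 z at x=526: 104.59737615289595 -82.78491618694578
[(170, np.float64(517.2), np.float64(-87.7), np.float64(67.0)), (171, np.float64(512.7), np.float64(-85.6), np.float64(75.5)), (172, np.float64(510.0), np.float64(-84.2), np.float64(81.3)), (173, np.float64(506.8), np.float64(-82.7), np.float64(87.6)), (174, np.float64(504.2), np.float64(-81.4), np.float64(93.1)), (175, np.float64(504.6), np.float64(-81.3), np.float64(94.3)), (176, np.float64(506.0), np.float64(-81.5), np.float64(94.1)), (177, np.float64(506.5), np.float64(-81.4), np.float64(95.1)), (178, np.float64(506.9), np.float64(-81.3), np.float64(96.3)), (179, np.float64(509.1), np.float64(-81.9), np.float64(95.1)), (180, np.float64(509.4), np.float64(-81.7), np.float64(96.4))]
lean 27.04956509482588 side 0.18461560678837383 rms 0.7489390709611076 z at x=526: 104.16321757592829 -23.347198597957835
[(170, np.float64(515.1), np.float64(-22.4), np.float64(72.8)), (171, np.float64(511.2), np.float64(-22.4), np.float64(80.2)), (172, np.float64(508.4), np.float64(-22
[... 1130 characters left out ...]
float64(95.8)), (178, np.float64(510.9), np.float64(36.9), np.float64(95.7)), (179, np.float64(511.9), np.float64(36.9), np.float64(96.1)), (180, np.float64(512.1), np.float64(36.7), np.float64(97.5))]
180 247.77142857142857 261.85643564356434 [511.05 -29.97  96.35] [511.48 -15.31  96.35]
186 247.71460674157302 261.9779005524862 [516.46 -30.21  99.57] [516.9  -15.32  99.57]
192 247.83823529411765 262.020942408377 [522.34 -30.29 102.29] [522.79 -15.39 102.29]
198 248.26525198938992 262.013856812933 [528.98 -30.09 104.28] [529.42 -15.51 104.28]
204 248.13662790697674 262.3252032520325 [533.9  -30.38 108.32] [534.35 -15.32 108.32]
208 247.67142857142858 None [538.09 -31.03 110.04] [nan nan nan]
```

```bash
python3 -c "
from h import *
go([478,-22.5,191],[-90,-27,-0.8])
go([544.4,-23,65.4],[-90,-27,-0.8])"
```

```text
t 2.3 pos [483.9 -21.5 193.3] rpy [-89.7  -24.94  -1.52] F [-0.1  0.2 -0.1] w 41.0
delta cm [-0.63 -0.04 -0.11] twist [ 0.02 -0.66 -2.06] rows min 0.3
t 2.3 pos [483.9 -21.5 193.3] rpy [-89.7  -24.94  -1.52] F [-0.1  0.2 -0.1] w 41.0
delta cm [ 0.09 14.15 -0.06] twist [ 0.02 -0.66 -2.06] rows min 2.8
```

```bash
python3 -m pendant '[{"delta_pos":[-0.6,0,-0.1],"twist":[0,-0.7,-2],"grip":45},{"delta_pos":[-0.5,2,-0.1],"twist":[0,-0.7,-2],"grip":45},{"delta_pos":[-0.3,5,-0.1],"twist":[0,-0.7,-2],"grip":45},{"delta_pos":[-0.2,7.5,-0.1],"twist":[0,-0.7,-2],"grip":45},{"delta_pos":[-0.2,8.2,-0.1],"twist":[0,-0.7,-2],"grip":45}]'
python3 -c "
from h import *
go([544.4,-23,65.4],[-90,-27,-0.8])"
```

```text
time_s: 2.8
ee_pos: [516.4, -22.4, 115.8]
ee_rot: [-90.0, -26.7, -0.7]
force: [-0.2, -0.4, -1.2]
gripper_width: 41.0
t 2.8 pos [516.4 -22.4 115.8] rpy [-90.03 -26.71  -0.67] F [-0.2 -0.4 -1.2] w 41.0
delta cm [ 0.24  5.76 -0.03] twist [-0.03  0.12 -0.29] rows min 1.2
```

```bash
python3 -m pendant '[{"delta_pos":[0.1,2,0],"twist":[0,0,-0.2],"grip":45},{"delta_pos":[0.15,4,0],"twist":[0,0,-0.2],"grip":45},{"delta_pos":[0.2,5.4,0],"twist":[0,0,-0.2],"grip":45},{"delta_pos":[0.2,5.75,0],"twist":[0,0,-0.2],"grip":45},{"delta_pos":[0.2,5.75,0],"twist":[0,0,-0.2],"grip":45}]'
python3 - <<'E'
from h import *
w=grab('wrist','w4'); crop(w,180,130,340,250,5,'w4c'); go([544.4,-23,65.4],[-90,-27,-0.8])
E
```

```text
time_s: 3.3
ee_pos: [544.8, -23.6, 67.9]
ee_rot: [-90.1, -27.1, -0.7]
force: [0.9, -0.0, 0.5]
gripper_width: 41.1
t 3.35 pos [544.8 -23.7  68.4] rpy [-90.07 -27.19  -0.72] F [-0.7 -0.4  0.7] w 41.1
delta cm [-0.18  0.25  0.07] twist [0.03 0.07 0.19] rows min 0.1
```

View pics/w4c.png

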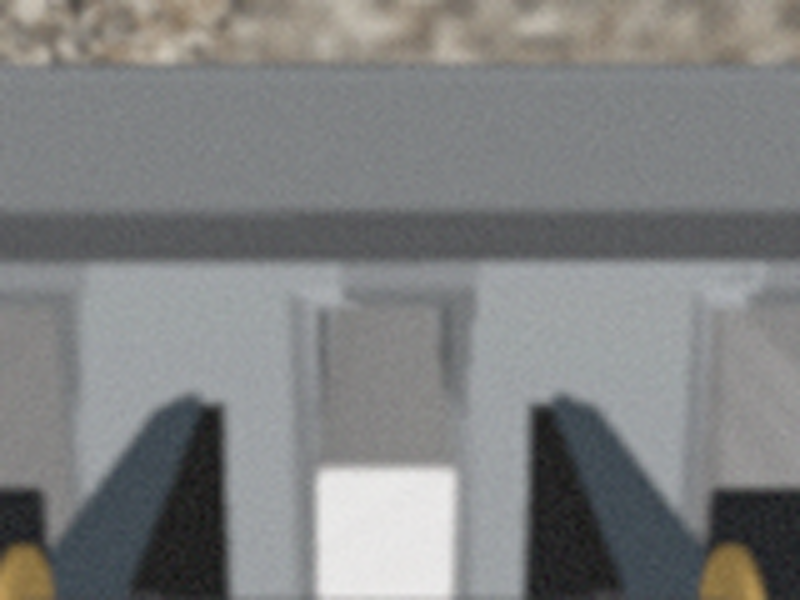

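The medium plate's light top face is centred between the fingers, so I'm closing.

```bash
python3 -m pendant '[{"delta_pos":[0,0,0],"twist":[0,0,0],"grip":25},{"delta_pos":[0,0,0],"twist":[0,0,0],"grip":10},{"delta_pos":[0,0,0],"twist":[0,0,0],"grip":5},{"delta_pos":[0,0,0],"twist":[0,0,0],"grip":5},{"delta_pos":[0,0,0],"twist":[0,0,0],"grip":5}]' 40
```

```text
time_s: 3.85
ee_pos: [544.8, -24.2, 68.3]
ee_rot: [-90.1, -27.2, -0.8]
force: [-1.6, -0.4, 3.0]
gripper_width: 14.9
```

Width 14.9 mm, so it is plate_medium. I'll draw it out along the slant.

```bash
python3 -m pendant '[{"delta_pos":[0,-0.5,0],"twist":[0,0,0],"grip":5},{"delta_pos":[0,-1.8,0],"twist":[0,0,0],"grip":5},{"delta_pos":[0,-3.5,0],"twist":[0,0,0],"grip":5},{"delta_pos":[0,-6,0],"twist":[0,0,0],"grip":5},{"delta_pos":[0,-9,0],"twist":[0,0,0],"grip":5}]'
python3 - <<'E'
from h import *
f=grab('side','s1'); crop(f,170,110,300,220,6,'s1c')
go([464.9,275.7,200],[-90,0,-10.3])
E
```

```text
time_s: 4.35
ee_pos: [502.1, -23.5, 147.5]
ee_rot: [-90.1, -27.0, -0.8]
force: [1.0, 1.3, -1.7]
gripper_width: 15.0
t 4.4 pos [502.8 -23.6 152.1] rpy [-90.11 -27.39  -0.74] F [-1.3  0.4  2.7] w 14.9
delta cm [-1.51 -6.23 29.87] twist [-2.18  9.35 27.33] rows min 6.1
```

View pics/s1c.png

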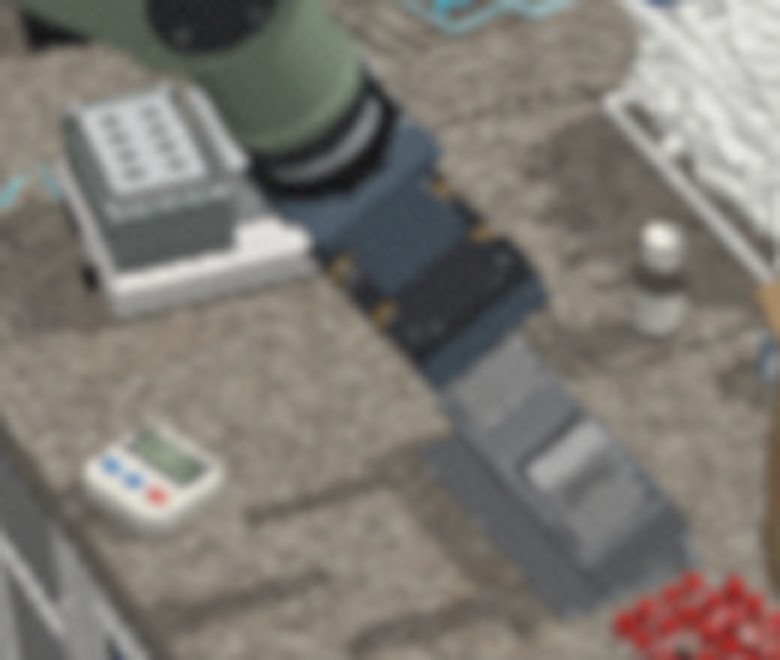

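```bash
python3 -m pendant '[{"delta_pos":[1.6,-3.2,0],"twist":[0,0,0],"grip":5},{"delta_pos":[1.8,-5.2,2.5],"twist":[0,0,2],"grip":5},{"delta_pos":[1.2,-5.6,7],"twist":[-0.5,2,8],"grip":5},{"delta_pos":[0.6,-5.8,12],"twist":[-1,4,14],"grip":5},{"delta_pos":[0,-6,17],"twist":[-1.5,6,20],"grip":5}]'
python3 -c "
from h import *
go([464.9,275.7,200],[-90,0,-10.3])"
```

```text
time_s: 4.9
ee_pos: [478.1, 147.8, 201.8]
ee_rot: [-89.8, -7.0, -7.1]
force: [1.2, 0.5, -1.3]
gripper_width: 14.8
t 4.9 pos [478.1 147.8 201.8] rpy [-89.77  -7.    -7.06] F [ 1.2  0.5 -1.3] w 14.8
delta cm [-2.89 -0.12 12.53] twist [-0.43  3.25  6.99] rows min 2.6
```

```bash
python3 -m pendant '[{"delta_pos":[-1,0,4.2],"twist":[-0.1,1,2.5],"grip":5},{"delta_pos":[-1.9,0,8.2],"twist":[-0.3,2,5],"grip":5},{"delta_pos":[-2.6,-0.1,11.4],"twist":[-0.4,3,6.8],"grip":5},{"delta_pos":[-2.9,-0.1,12.5],"twist":[-0.4,3.25,7],"grip":5},{"delta_pos":[-2.9,-0.1,12.5],"twist":[-0.4,3.25,7],"grip":5}]'
python3 - <<'E'
from h import *
w=grab('wrist','w5'); cv2.imwrite('pics/w5.png',w['p'][:,:,::-1]);go([464.9,275.7,200],[-90,0,-10.3])
E
```

```text
time_s: 5.4
ee_pos: [464.8, 274.5, 198.1]
ee_rot: [-90.0, -0.1, -10.1]
force: [-0.2, 0.7, -1.7]
gripper_width: 14.8
t 5.45 pos [464.7 273.2 198.4] rpy [-9.003e+01 -9.000e-02 -1.013e+01] F [ 0.1 -1.5 -0.4] w 14.8
delta cm [-0.02 -0.16  0.25] twist [0.03 0.17 0.09] rows min 0.1
```

View pics/w5.png

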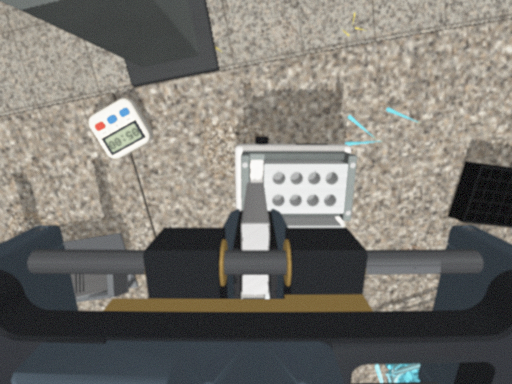

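The held plate shows as a grey front edge, foot near (256,185) and lined up with the gap at (258,165). I'll measure its pose in the hand.

```bash
python3 - <<'E'
from h import *
f=load('pics/w5.npz'); crop(f,215,140,300,250,6,'w5c')
C=cloud(f); s=state(); R=Rn.from_euler('xyz',s['ee_rot'],degrees=True)
T=np.array([R.inv().apply(C[v]-s['ee_pos']) for v in range(384)])
for v in range(180,226,3): print(v,[tuple(T[v,u].round(1)) for u in (252,256,260)])
g=f['p'].astype(float).mean(2)
for v in (160,170,176,186,190,200): print(v,g[v,236:282].astype(int))
E
```

```text
180 [(np.float64(-1.5), np.float64(167.6), np.float64(-2.9)), (np.float64(-0.8), np.float64(171.0), np.float64(2.3)), (np.float64(-1.1), np.float64(169.4), np.float64(7.6))]
183 [(np.float64(-24.9), np.float64(48.0), np.float64(-1.6)), (np.float64(-24.7), np.float64(48.8), np.float64(1.8)), (np.float64(-24.6), np.float64(49.1), np.float64(5.2))]
186 [(np.float64(-24.6), np.float64(38.1), np.float64(-1.5)), (np.float64(-24.7), np.float64(37.7), np.float64(1.7)), (np.float64(-24.5), np.float64(38.8), np.float64(5.0))]
189 [(np.float64(-24.4), np.float64(29.0), np.float64(-1.4)), (np.float64(-24.5), np.float64(28.7), np.float64(1.7)), (np.float64(-24.3), np.float64(29.7), np.float64(4.8))]
192 [(np.float64(-24.3), np.float64(20.5), np.float64(-1.3)), (np.float64(-24.2), np.float64(20.6), np.float64(1.6)), (np.float64(-24.4), np.float64(19.9), np.float64(4.6))]
195 [(np.float64(-24.3), np.float64(12.2), np.float64(-1.2)), (np.float64(-24.4), np.float64(11.7), np.float64(1.6)), (np.float64(-24.2), np.float64(12.4), np.float64(4.5))]
198 [(np.float64(-24.2), np.float64(4.6), np.float64(-1.
[... 2154 characters left out ...]
9 250 251
 250 249 249 249 250 250 250 238 208 182 218 233 237 237 236 237 237 230
 222 199 181 182 183 180 182 180 177 166]
186 [224 238 247 248 233 191 164 159 161 156 134 123 114 116 119 117 117 125
 121 118 118 118 121 121 122 115 117 152 208 236 240 239 236 239 239 238
 237 238 237 237 238 239 236 238 237 236]
190 [222 240 249 248 235 193 163 163 161 145 129 115 114 120 121 118 115 119
 123 119 118 123 117 120 124 121 116 128 175 220 236 238 238 237 238 237
 237 237 237 237 236 240 236 236 236 236]
200 [217 240 247 247 242 207 171 160 138 121 117 115 117 118 119 118 117 115
 119 119 119 119 121 122 124 120 122 122 125 154 214 233 237 238 234 222
 183 151 144 144 148 142 141 131 125 124]
```

View pics/w5c.png

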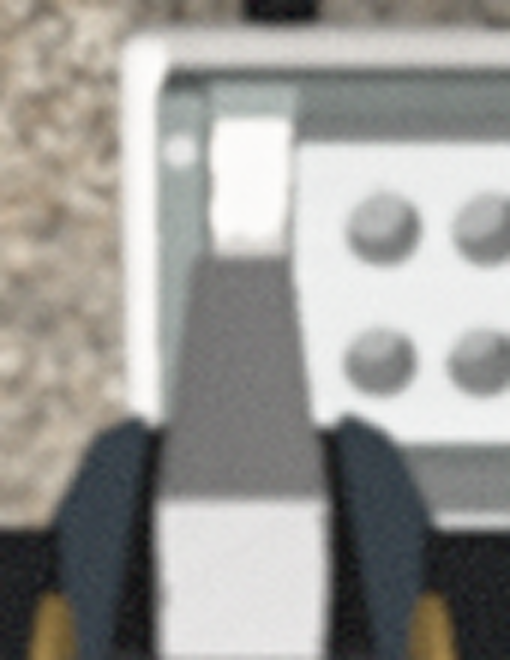

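```bash
python3 - <<'E'
from h import *
go([467.1,275.2,145],[-90,0,-10.3])
E
```

```text
t 5.45 pos [464.7 273.2 198.4] rpy [-9.003e+01 -9.000e-02 -1.013e+01] F [ 0.1 -1.5 -0.4] w 14.8
delta cm [0.19 5.34 0.24] twist [0.03 0.17 0.09] rows min 1.1
```

```bash
python3 -m pendant '[{"delta_pos":[0.2,1.5,0],"twist":[0,0.1,0],"grip":5},{"delta_pos":[0.2,3.5,0],"twist":[0,0.1,0],"grip":5},{"delta_pos":[0.2,4.8,0],"twist":[0,0.1,0],"grip":5},{"delta_pos":[0.2,5.3,0],"twist":[0,0.1,0],"grip":5},{"delta_pos":[0.2,5.3,0],"twist":[0,0.1,0],"grip":5}]'
python3 -m pendant '[{"delta_pos":[0,0,0],"twist":[0,0,0],"grip":5},{"delta_pos":[0,0,0],"twist":[0,0,0],"grip":5},{"delta_pos":[0,0,0],"twist":[0,0,0],"grip":5},{"delta_pos":[0,0,0],"twist":[0,0,0],"grip":5},{"delta_pos":[0,0,0],"twist":[0,0,0],"grip":5}]'
python3 - <<'E'
from h import *
s=state();w=grab('wrist','w6'); crop(w,205,110,305,250,5,'w6c');go([467.1,275.2,145],[-90,0,-10.3],s);go([467.1,275.2,145],[-90,0,-10.3])
f=w; R=Rn.from_euler('xyz',s['ee_rot'],degrees=True)
C=cloud(f);T=np.array([R.inv().apply(C[v]-s['ee_pos']) for v in range(384)])
for v in range(178,206,3): print(v,[tuple(T[v,u].round(1)) for u in (252,256,260)])
g=f['p'].astype(float).mean(2)
for v in (120,130,140,150,160,166,186,190,200): print(v,g[v,232:286].astype(int))
E
```

```text
time_s: 5.95
ee_pos: [466.9, 271.9, 145.8]
ee_rot: [-90.0, -0.1, -10.4]
force: [-0.5, 0.4, -0.6]
gripper_width: 14.8
time_s: 6.45
ee_pos: [467.3, 273.5, 146.3]
ee_rot: [-89.9, -0.1, -10.3]
force: [0.2, -1.5, -1.8]
gripper_width: 14.9
t 6.45 pos [467.3 273.5 146.3] rpy [-89.92  -0.14 -10.29] F [ 0.2 -1.5 -1.8] w 14.9
delta cm [-0.05  0.13  0.17] twist [-0.08  0.01  0.14] rows min 0.0
t 6.5 pos [467.2 273.5 146.2] rpy [-89.92  -0.13 -10.29] F [ 0.1  0.3 -1.9] w 15.2
delta cm [-0.04  0.12  0.17] twist [-0.08  0.01  0.13] rows min 0.0
178 [(np.float64(-14.7), np.float64(116.1), np.float64(-3.6)), (np.float64(-14.6), np.float64(116.7), np.float64(0.8)), (np.float64(-14.7), np.float64(116.3), np.float64(5.2))]
181 [(np.float64(-11.0), np.float64(117.6), np.float64(-3.7)), (np.float64(-11.2), np.float64(117.0), np.float64(0.8)), (np.float64(-11.1), np.float64(117.3), np.float64(5.2))]
184 [(np.float64(-24.6), np.float64(44.4), np.float64(-2.8)), (np.float64(-24.7), np.float64(44.3), np.float64(0.5)), (np.float64(-24.4), np.float64(45.5), np.float64(3.8))]
187 [(np.float64(-24.6), np.float64
[... 2495 characters left out ...]
128 130 129 121 127 124 126]
186 [194 226 240 246 248 239 201 170 164 161 162 168 164 155 139 117 116 112
 117 117 116 111 121 120 118 118 118 120 117 117 118 123 126 148 212 235
 239 237 237 236 238 238 237 228 199 170 158 170 171 178 175 170 163 145]
190 [183 222 237 245 246 239 207 169 159 164 165 165 165 145 129 117 115 120
 113 121 112 116 117 120 123 120 121 118 119 121 119 116 118 155 211 233
 238 235 235 236 234 233 235 233 223 189 158 139 134 129 125 129 130 129]
200 [181 216 235 244 248 249 226 180 163 160 161 157 138 121 114 113 116 119
 113 113 113 120 121 117 120 123 115 120 120 124 120 125 121 153 208 234
 238 235 236 235 235 234 235 236 234 234 234 235 236 234 235 236 235 236]
```

View pics/w6c.png

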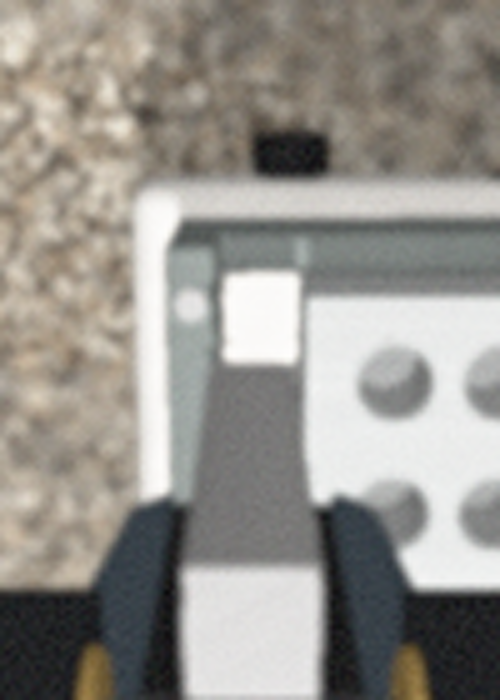

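Gap centre is +1.9 mm along tool z from the plate centre. I'll shift by that and lower.

```bash
python3 -m pendant '[{"delta_pos":[0,0,0.18],"twist":[0,0,0.1],"grip":5},{"delta_pos":[0,0.5,0.18],"twist":[0,0,0.1],"grip":5},{"delta_pos":[0,1,0.18],"twist":[0,0,0.1],"grip":5},{"delta_pos":[0,1.2,0.18],"twist":[0,0,0.1],"grip":5},{"delta_pos":[0,1.2,0.18],"twist":[0,0,0.1],"grip":5}]'
python3 - <<'E'
from h import *
w=grab('wrist','w7'); crop(w,215,140,300,250,6,'w7c');go([467.1,275.2,85],[-90,0,-10.3])
E
```

```text
time_s: 7.0
ee_pos: [467.2, 275.0, 133.4]
ee_rot: [-90.0, 0.0, -10.3]
force: [0.2, 0.1, -1.9]
gripper_width: 14.8
t 7.05 pos [467.4 275.1 133.8] rpy [-8.996e+01  1.000e-02 -1.030e+01] F [-0.3  0.  -1.6] w 14.8
delta cm [-0.03  4.88  0.  ] twist [-0.04 -0.   -0.01] rows min 1.0
```

View pics/w7c.png

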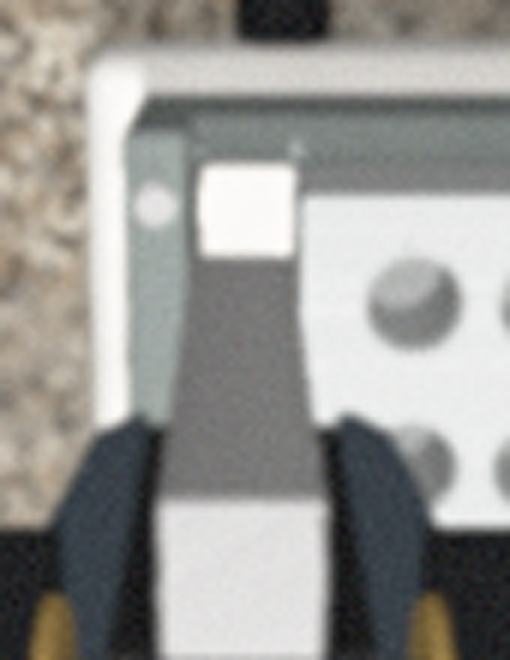

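The plate foot (crop 188–300) sits between the wall edge (≈187) and the block edge (≈301), with its x in mid-bay, so it is aligned. I'll lower it into the gap.

```bash
python3 -m pendant '[{"delta_pos":[0,0.4,0],"twist":[0,0,0],"grip":5},{"delta_pos":[0,0.8,0],"twist":[0,0,0],"grip":5},{"delta_pos":[0,1.2,0],"twist":[0,0,0],"grip":5},{"delta_pos":[0,1.6,0],"twist":[0,0,0],"grip":5},{"delta_pos":[0,2,0],"twist":[0,0,0],"grip":5}]'
```

```text
time_s: 7.55
ee_pos: [467.6, 275.2, 113.7]
ee_rot: [-89.9, -0.0, -10.3]
force: [0.9, 0.7, -0.7]
gripper_width: 14.7
```

```bash
python3 -m pendant '[{"delta_pos":[0,0.5,0],"twist":[0,0,0],"grip":5},{"delta_pos":[0,1.0,0],"twist":[0,0,0],"grip":5},{"delta_pos":[0,1.5,0],"twist":[0,0,0],"grip":5},{"delta_pos":[0,2,0],"twist":[0,0,0],"grip":5},{"delta_pos":[0,2.4,0],"twist":[0,0,0],"grip":5}]'
```

```text
time_s: 8.05
ee_pos: [467.5, 275.2, 89.5]
ee_rot: [-89.9, 0.0, -10.3]
force: [0.7, -0.5, -0.4]
gripper_width: 15.1
```

```bash
python3 -m pendant '[{"delta_pos":[0,0.2,0],"twist":[0,0,0],"grip":5},{"delta_pos":[0,0.35,0],"twist":[0,0,0],"grip":5},{"delta_pos":[0,0.45,0],"twist":[0,0,0],"grip":5},{"delta_pos":[0,0.5,0],"twist":[0,0,0],"grip":5},{"delta_pos":[0,0.55,0],"twist":[0,0,0],"grip":5}]'
```

```text
time_s: 8.55
ee_pos: [467.7, 275.3, 84.7]
ee_rot: [-89.9, -0.0, -10.3]
force: [-0.3, 0.2, -1.4]
gripper_width: 15.0
```

```bash
python3 -m pendant '[{"delta_pos":[0,0.1,0],"twist":[0,0,0],"grip":5},{"delta_pos":[0,0.15,0],"twist":[0,0,0],"grip":5},{"delta_pos":[0,0.2,0],"twist":[0,0,0],"grip":5},{"delta_pos":[0,0.25,0],"twist":[0,0,0],"grip":5},{"delta_pos":[0,0.3,0],"twist":[0,0,0],"grip":5}]'
```

```text
time_s: 9.05
ee_pos: [467.8, 275.3, 84.6]
ee_rot: [-89.9, -0.1, -10.3]
force: [-5.2, -3.5, 21.2]
gripper_width: 14.5
```

Contact with 21 N at z = 84.6, where 84.5 was expected for foot on deck. I'll relax the push and open.

```bash
python3 -m pendant '[{"delta_pos":[0,-0.2,0],"twist":[0,0,0],"grip":5},{"delta_pos":[0,-0.2,0],"twist":[0,0,0],"grip":12},{"delta_pos":[0,-0.2,0],"twist":[0,0,0],"grip":25},{"delta_pos":[0,-0.2,0],"twist":[0,0,0],"grip":35},{"delta_pos":[0,-0.2,0],"twist":[0,0,0],"grip":35}]'
python3 -m pendant '[{"delta_pos":[0,-1,0],"twist":[0,0,0],"grip":35},{"delta_pos":[0,-3,0],"twist":[0,0,0],"grip":35},{"delta_pos":[0,-6,0],"twist":[0,0,0],"grip":35},{"delta_pos":[0,-8,0],"twist":[0,0,0],"grip":35},{"delta_pos":[0,-9,0],"twist":[0,0,0],"grip":35}]'
python3 - <<'E'
from h import *
s=state();w=grab('wrist','w8'); cv2.imwrite('pics/w8.png',w['p'][:,:,::-1]);go([530,260,180],[-90,0,-10.3],s)
E
```

```text
time_s: 9.55
ee_pos: [467.5, 275.2, 83.2]
ee_rot: [-90.0, 0.0, -10.3]
force: [0.3, -0.4, 0.7]
gripper_width: 31.1
time_s: 10.05
ee_pos: [468.5, 275.7, 176.2]
ee_rot: [-89.8, -0.2, -10.3]
force: [0.6, 0.5, 0.4]
gripper_width: 31.6
t 10.05 pos [468.5 275.7 176.2] rpy [-89.78  -0.2  -10.3 ] F [0.6 0.5 0.4] w 31.6
delta cm [ 6.33 -0.36 -0.44] twist [-0.22 -0.    0.2 ] rows min 1.3
```

View pics/w8.png

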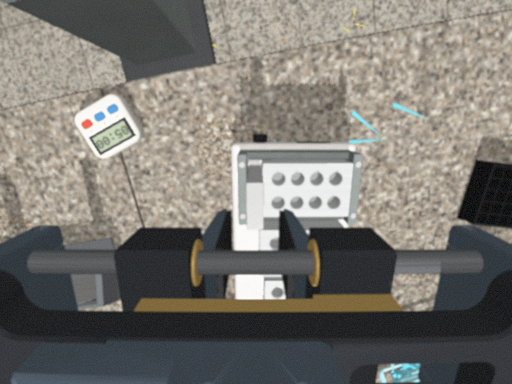

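The plate stands in the gap at (255,165–230). I'll move off so I can measure its top.

```bash
python3 -m pendant '[{"delta_pos":[1,-2,0],"twist":[0,0,0],"grip":35},{"delta_pos":[3,-4,0],"twist":[0,0,0],"grip":35},{"delta_pos":[5,-5,0],"twist":[0,0,0],"grip":35},{"delta_pos":[6,-5,0],"twist":[0,0,0],"grip":35},{"delta_pos":[6,-5,0],"twist":[0,0,0],"grip":35}]'
python3 -m pendant '[{"delta_pos":[0,0,0],"twist":[0,0,0],"grip":35},{"delta_pos":[0,0,0],"twist":[0,0,0],"grip":35},{"delta_pos":[0,0,0],"twist":[0,0,0],"grip":35},{"delta_pos":[0,0,0],"twist":[0,0,0],"grip":35},{"delta_pos":[0,0,0],"twist":[0,0,0],"grip":35}]'
python3 - <<'E'
from h import *
f=grab('wrist','w9'); crop(f,225,110,345,210,6,'w9c')
C=cloud(f)
m=(C[...,2]>110)&(C[...,2]<140)&(np.abs(C[...,0]-465)<35)&(np.abs(C[...,1]-276)<20)
P=C[m]; print(len(P),P.mean(0),P.min(0),P.max(0))
x,y,z=P.T; A=np.c_[x-x.mean(),y-y.mean(),np.ones(len(x))]; print(np.linalg.lstsq(A,z,rcond=None)[0])
q=P[:,:2].astype(np.float32); print(cv2.minAreaRect(q))
f=grab('side','s2'); crop(f,170,110,300,220,6,'s2c')
E
```

```text
time_s: 10.6
ee_pos: [526.9, 263.9, 222.2]
ee_rot: [-90.0, 0.1, -10.4]
force: [-0.0, 0.4, 0.4]
gripper_width: 32.0
time_s: 11.1
ee_pos: [526.3, 264.5, 223.6]
ee_rot: [-89.9, -0.0, -10.3]
force: [0.6, -0.4, 0.6]
gripper_width: 32.0
669 [465.48447685 275.26562567 124.9096745 ] [443.50276482 264.6211216  122.46012757] [488.08808327 285.62681323 127.06446843]
[-5.92147699e-03  2.50710343e-03  1.24909675e+02]
((465.90191650390625, 275.2666320800781), (14.209901809692383, 43.133628845214844), 79.50056457519531)
```

View pics/w9c.png

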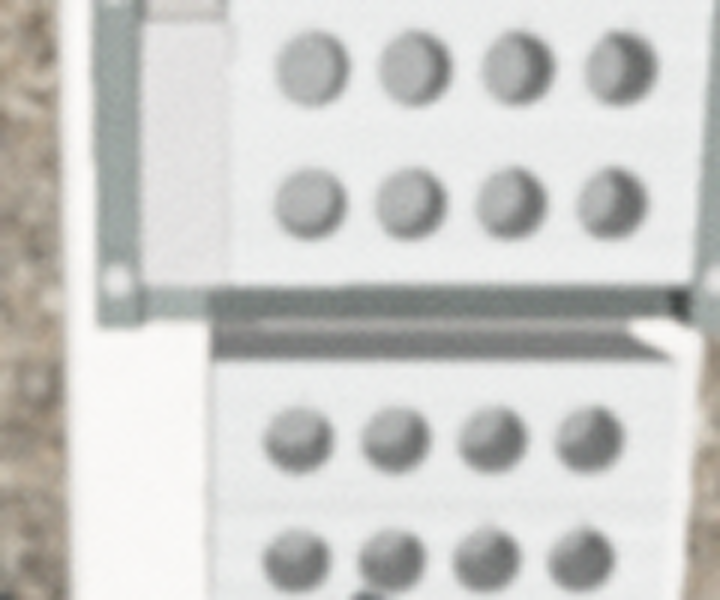

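View pics/s2c.png

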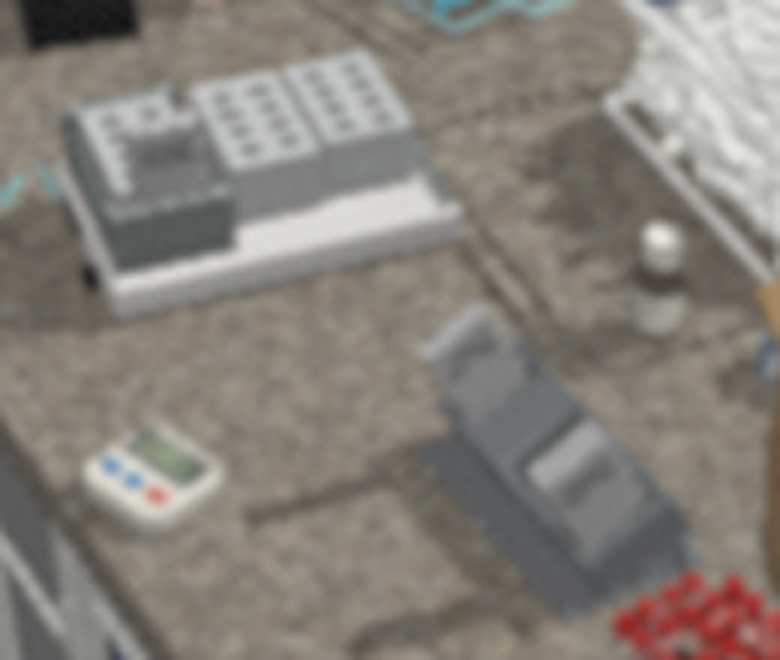

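Plate top is at z 124.9 mm (30 + 95), level to 0.4°, yaw −10.5° and centred. The thin and thick plates are undisturbed in the rack, and the vial, timer and pen have not moved. Handing in.

```bash
python3 -c "
from workcell import job
print(job.job_done())"
```

```text
the job is handed in; nothing more can be done
None
```

The medium (15 mm) plate is standing in the gap at the right-hand end of the block, fully down on the deck, and the gripper has let go. The job is handed in; no verdict came back.

- **Choice of plate:** The gap measured about 16–17 mm, and the ratio of gap to block length was 0.175, which matches block_mid and its 16.5 mm gap. I identified the plates by their measured thickness, and the gripper closed at 14.9 mm on this one. It went in first time, so I did not try the other two.
- **Seating:** It met firm contact (21 N) with the tool at the height expected for foot on deck. Its top then measured 124.9 mm above the worktop, against 125 mm expected.
- **Pose:** It stands level to about 0.4°, within about 0.2° of square to the bay, and within about 1 mm of midway across.
- **Everything else:** The thin and thick plates were never touched and were still in the rack in the last side view. The vial and timer looked unmoved in that view. I did not re-check the pen after the insertion, but the arm never worked near it.
- **Disagreements:** The gap measured 15.9 to 17.3 mm depending on the method, all nearest to 16.5 mm. The first pictures were taken while the arm was still settling by 1–2 mm, so I measured again once it was steady. Total time was about 11 s.

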